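# Line up the paint jars by size

### The job

Put the four paint jars away on the display board in order of size, one upright in the middle of each cork disc: the smallest on the disc nearest the white mug, each next one larger, the largest at the far end. Set the jars down without dropping them or knocking them over, and leave the mug where it stands.

Things in the scene. Friction and masses are not known exactly. Their poses are not given: they have to be found in the camera images.
- jar_44_mid (a point): centre (half-way up, on the axis) of the smallest paint jar: an upright round teal jar with a black screw cap, 28 mm in diameter and 44 mm tall in all (body the lower 31 mm, of full diameter; above it the slightly narrower cap). z axis along the jar, up. Loose, at most 65 g.
- jar_54_mid (a point): centre (half-way up, on the axis) of the second smallest paint jar: an upright round teal jar with a black screw cap, 38 mm in diameter and 54 mm tall in all (body the lower 38 mm, of full diameter; above it the slightly narrower cap). z axis along the jar, up. Loose, at most 130 g.
- jar_65_mid (a point): centre (half-way up, on the axis) of the second largest paint jar: an upright round teal jar with a black screw cap, 48 mm in diameter and 65 mm tall in all (body the lower 46 mm, of full diameter; above it the slightly narrower cap). z axis along the jar, up. Loose, at most 235 g.
- jar_76_mid (a point): centre (half-way up, on the axis) of the largest paint jar: an upright round teal jar with a black screw cap, 58 mm in diameter and 76 mm tall in all (body the lower 54 mm, of full diameter; above it the slightly narrower cap). z axis along the jar, up. Loose, at most 390 g.
- board: fixed light-wood display board, a flat slab 90 mm (its x) by 340 mm (its y) by 12 mm thick lying on the table; origin at the centre of its underside, y axis along the row of discs. It stands somewhere else and slightly turned each time; the turn is its yaw.
- disc_a: one of four identical fixed cork discs, 66 mm in diameter, 3 mm thick, lying on the board in one straight row along the board's middle line, 80 mm from centre to centre. Origin at the centre of its underside, so its upper face is 3 mm above this point and 15 mm above the table. Which disc is in which place of the row changes from start to start.
- disc_b: one of four identical fixed cork discs, 66 mm in diameter, 3 mm thick, lying on the board in one straight row along the board's middle line, 80 mm from centre to centre. Origin at the centre of its underside, so its upper face is 3 mm above this point and 15 mm above the table. Which disc is in which place of the row changes from start to start.
- disc_c: one of four identical fixed cork discs, 66 mm in diameter, 3 mm thick, lying on the board in one straight row along the board's middle line, 80 mm from centre to centre. Origin at the centre of its underside, so its upper face is 3 mm above this point and 15 mm above the table. Which disc is in which place of the row changes from start to start.
- disc_d: one of four identical fixed cork discs, 66 mm in diameter, 3 mm thick, lying on the board in one straight row along the board's middle line, 80 mm from centre to centre. Origin at the centre of its underside, so its upper face is 3 mm above this point and 15 mm above the table. Which disc is in which place of the row changes from start to start.
- mug: white ceramic mug, 80 mm in diameter, 90 mm high, with a handle, standing on the table 55 mm beyond one end of the board (measured from its axis), in line with the row; which end changes. Origin at the centre of its underside. It marks the end of the row where the smallest jar goes. A roll of paper tape (84 mm across, 24 mm high) lies in the same way beyond the other end.
Things that resemble listed ones, but are neither listed nor needed, are in the scene too. What is shaped like the part that bears jar_54_mid but yellow is not meant.

How it is judged:
At the end, for the whole second after the job is handed in: All four jars stand upright (within 0.1 rad) and still on the cork discs, each within 12 mm of its disc's centre along and across the row, in order of size with the smallest on the disc nearest the mug; the mug has moved less than 3 cm (x of jar_44_mid in the frame of board between -0.012 and 0.012 m and z of jar_44_mid in the frame of board between 0.032 and 0.042 m and angle between each of jar_44_mid, jar_54_mid, jar_65_mid, jar_76_mid's own z axis and vertical below 0.1 rad and linear speed of each of jar_44, jar_54, jar_65, jar_76 below 0.02 m/s and x of jar_54_mid in the frame of board between -0.012 and 0.012 m and z of jar_54_mid in the frame of board between 0.037 and 0.047 m and x of jar_65_mid in the frame of board between -0.012 and 0.012 m and z of jar_65_mid in the frame of board between 0.0425 and 0.0525 m and x of jar_76_mid in the frame of board between -0.012 and 0.012 m and z of jar_76_mid in the frame of board between 0.048 and 0.058 m and distance of mug from where it was at the start of the episode below 0.03 m and ((y of mug in the frame of board above 0 m and y of jar_44_mid in the frame of board between 0.108 and 0.132 m and y of jar_54_mid in the frame of board between 0.028 and 0.052 m and y of jar_65_mid in the frame of board between -0.052 and -0.028 m and y of jar_76_mid in the frame of board between -0.132 and -0.108 m) or (y of mug in the frame of board below 0 m and y of jar_44_mid in the frame of board between -0.132 and -0.108 m and y of jar_54_mid in the frame of board between -0.052 and -0.028 m and y of jar_65_mid in the frame of board between 0.028 and 0.052 m and y of jar_76_mid in the frame of board between 0.108 and 0.132 m))); the robot touches nothing.
It fails at once if the smallest jar is dropped (falls freely by about 2 cm or more) or knocked over ((linear speed of jar_44 above 0.6 m/s and contact force between the fingers and jar_44 below 0.05 N) or angle between jar_44_mid's own z axis and vertical above 0.9 rad).
It fails at once if the second smallest jar is dropped (falls freely by about 2 cm or more) or knocked over ((linear speed of jar_54 above 0.6 m/s and contact force between the fingers and jar_54 below 0.05 N) or angle between jar_54_mid's own z axis and vertical above 0.9 rad).
It fails at once if the second largest jar is dropped (falls freely by about 2 cm or more) or knocked over ((linear speed of jar_65 above 0.6 m/s and contact force between the fingers and jar_65 below 0.05 N) or angle between jar_65_mid's own z axis and vertical above 0.9 rad).
It fails at once if the largest jar is dropped (falls freely by about 2 cm or more) or knocked over ((linear speed of jar_76 above 0.6 m/s and contact force between the fingers and jar_76 below 0.05 N) or angle between jar_76_mid's own z axis and vertical above 0.9 rad).
It fails at once if the mug is pushed more than 3 cm or tipped (distance of mug from where it was at the start of the episode above 0.03 m or angle between mug's own z axis and vertical above 0.3 rad).
It also fails if it takes over 112 s, if anything falls off the work surface, if the arm or the gripper's body presses on something with over 40 N, if the wrist force passes 120 N, or if a joint passes its speed limit or range.

### The arm

A 7-joint arm with a two-finger parallel gripper is mounted at the origin on the work surface. World frame = base frame: x ahead of the robot, y to its left, z up, the work surface at z = 0. Lengths are in m, angles in rad, forces in N, time in s.
With the tool pointing down it reaches from about 0.4 to 0.85 m from the base axis. Payload 4.5 kg.
Tool frame: the origin (TCP) lies on the centre line of the jaws, within the pads' length; the fingertips stand r.tips_ahead ahead of it and the grasp point (between the pads) is the TCP (r.tips_ahead is the distance from the TCP to the fingertips, in m); z points along the fingers, y is the direction in which the jaws open and shut (so a half turn about z gives the same grasp; the last joint's range is limited). The gripper opens to 88 mm and grips with 3 to 60 N. Pads are 18 mm wide; open, the fingers measure 123 mm over their backs; the gripper's body (75 mm by 187 mm) begins 45 mm behind the grasp point.
Start: joints at [-1.249, 0.689, -0.195, 1.565, 0.157, 0.902, -0.215], TCP at [0.177, 0.599, 0.258] pointing down, gripper open.
Joint ranges: [-3.01, 3.01], [-0.46, 2.08], [-1.47, 1.51], [0.13, 2.56], [-1, 4.14], [0.04, 2.09], [-2.66, 2.66]. Speed limits (rad/s): [2.57, 2.57, 3.14, 3.14, 3.14, 3.14, 3.14].

### API

Orientations are given as a unit quaternion [x, y, z, w].
In Python, from plant import r gives the robot as it stands.
- The arm moves only by the shell command python3 -m inch 'ROWS' [FORCE]. ROWS is JSON, a list of rows, each a list of 5 numbers: the shift along the world's x, y, z in units of 25 mm (1.0 is 25 mm), then the turn about the world's z in units of 6 degrees (1.0 is 6 degrees), then the finger opening in mm, from 0 to 88.1. A call has 1 to 5 rows; each row shifts and turns the commanded pose from where the row before left it; what a row does not reach is not made up. A row lasts 1/10 s, in which the tool goes at most 50 mm and 8.59 degrees, less where a joint would pass 70% of its speed; a pose out of reach is approached as far as the arm can. A call is refused whole if a number of a shift passes 1 or a number of a turn 1, either way. A call with a gripper value outside its range is refused whole. The fingers move at their own pace and stop on an object; FORCE is the grip in N (left out, the last holds). Time passes only in rows, so rows that do not move let the fingers close. It gives the time, the measured TCP pose, the force and the opening at its end, in the units of the state.
- r.get_state(): the state, without advancing time (a new reading comes with each control period).
- r.snapshot(name): name is "side" or "top"; returns a dict with "pixels" (480x640x3 uint8, red, green, blue), "range_z" (480x640 float32, m along the optical axis (not along the pixel's ray), 0 where there is no reading), "K" (3x3 intrinsics, pixels), "position" and "attitude" of the camera in the world. Camera axes: x right, y up, looking along -z (the intrinsics and any distortion apply to the point x, -y, -z); pixel columns grow to the right and rows downward; lengths in m; the calibration is good to about 2 mm. A picture is of the moment at which its call begins.
- r.finish_job(): hands the job in, once; it reports no verdict.
The state is a dict: "clock": time; "q": joint angles; "qd": joint speeds; "joint_torque": joint torques, N m; "tool_pos": TCP position; "eef_rot": TCP orientation; "contact_force": force on the tool from outside, world axes, zero at the start; "moment": the same for the moment, N m; "opening": opening from 0.0 (shut) to 1.0 (fully open).
Only numpy, scipy, OpenCV 4.12 (cv2) and the standard library are available. Lean on these libraries where they do the work, as an engineer would, in place of code of your own. Each camera call takes 0.05 s, during which the arm holds its last target. There are 200 camera calls.

## Working session

There is one attempt and no reset: what is moved stays moved. The work goes in short steps, Python scripts to look and compute and a shell command to move; the robot and the scene stay as the last step left them, time stands still between calls to the robot, and variables do not carry over. Pictures are saved under pics/ and viewed, about 12 in all and at most 16, crops included, and the job is handed in when it is done.

```bash
mkdir -p pics; ls; cat > h.py <<'E'
import numpy as np, cv2
from scipy.spatial.transform import Rotation as R
from plant import r
def snap(n,f):
    s=r.snapshot(n); cv2.imwrite(f'pics/{f}.png',s['pixels'][:,:,::-1]); np.savez(f'pics/{f}.npz',**{k:np.array(v) for k,v in s.items()}); return s
def cloud(s):
    K=s['K'];d=s['range_z'];v,u=np.mgrid[:480,:640]
    P=np.stack([(u-K[0,2])/K[0,0]*d,-(v-K[1,2])/K[1,1]*d,-d],-1)
    a=np.array(s['attitude']);M=R.from_quat(a).as_matrix() if a.size==4 else a
    return P@M.T+np.array(s['position'])
E
python3 - <<'E'
from h import *
for n in('top','side'):
    s=snap(n,n+'0');print(s['K'],s['position'],s['attitude'],[k for k in s])
print(r.get_state(),r.tips_ahead)
E
```

```text
pics
[[444.44233366   0.         313.40045217]
 [  0.         444.44233366 242.37655377]
 [  0.           0.           1.        ]] [ 0.31884826 -0.01242016  0.87327452] [ 0.07679177 -0.07369313 -0.67518394  0.72993082] ['pixels', 'range_z', 'K', 'position', 'attitude']
[[493.9455254    0.         316.26533175]
 [  0.         493.9455254  237.93036235]
 [  0.           0.           1.        ]] [ 0.07089155 -0.82111753  0.61818366] [ 0.47303276 -0.11823917 -0.20042203  0.84975909] ['pixels', 'range_z', 'K', 'position', 'attitude']
{'clock': 0.1, 'q': array([-1.24917571,  0.68987894, -0.1945437 ,  1.56623811,  0.15729971,
        0.90252088, -0.21507622]), 'qd': array([-0.00059823, -0.00213894, -0.00033292, -0.00141735,  0.00010507,
        0.00060321,  0.00021706]), 'joint_torque': array([-4.20637560e-03, -5.28500926e+01, -1.27189022e+00, -1.53838331e+01,
       -5.25725016e-02,  1.97922534e-03,  3.54833458e-05]), 'tool_pos': array([0.17728952, 0.59876204, 0.25700455]), 'eef_rot': array([ 1.43355695e-01,  9.89670886e-01, -8.23983869e-04, -6.34100575e-05]), 'contact_force': array([ 0.52064031,  0.33895838, -0.35448619]), 'moment': array([-0.00796368,  0.04234526, -0.03459389]), 'opening': 1.0000440028646436} 0.019
```

View pics/top0.png

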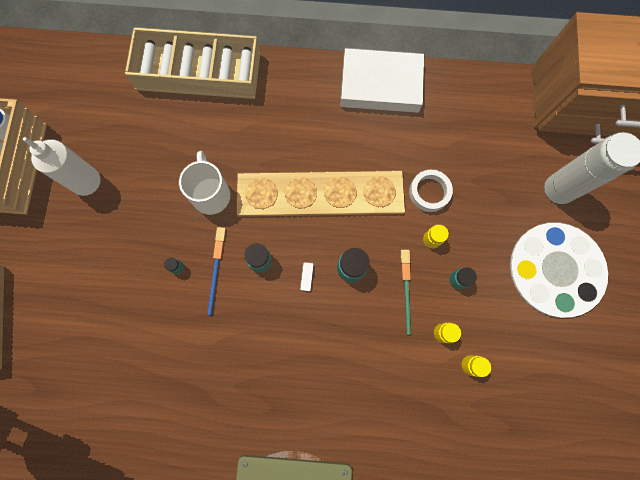

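View pics/side0.png

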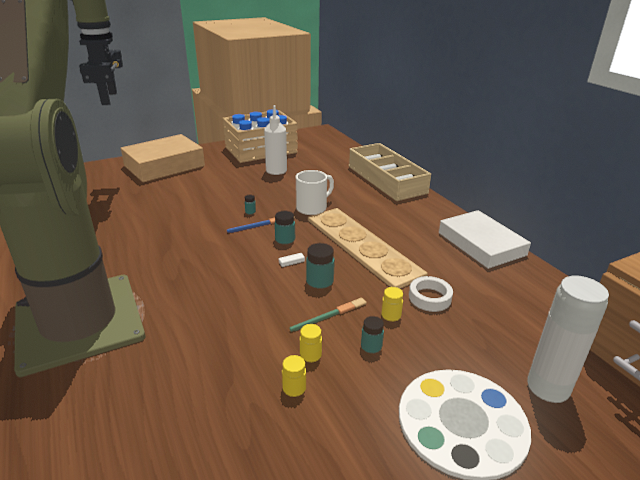

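Top view: four teal jars with black caps at (175,267), (258,258), (354,265) and (463,279). The yellow ones at (436,236), (448,333) and (480,367) are look-alikes. The mug is at (203,185), beyond the left end of the board, and the tape is at (431,190). I'll measure the sizes to assign the jars.

```bash
python3 - <<'E'
from h import *
s=np.load('pics/top0.npz');P=cloud(s)
for n,(u,v) in dict(A=(175,267),B=(258,258),C=(354,265),D=(463,279)).items():
    w=P[v-28:v+28,u-28:u+28].reshape(-1,3); w=w[np.linalg.norm(w[:,:2]-np.median(P[v-3:v+2,u-2:u+3].reshape(-1,3),0)[:2],axis=1)<.04]
    h=np.percentile(w[:,2],99); t=w[w[:,2]>h-.004]
    mn,mx=t.min(0),t.max(0)
    print(n,'h',h.round(4),'mean',t.mean(0).round(4),'mid',((mn+mx)/2).round(4),'size',(mx-mn).round(4),len(t))
c=[P[v-2:v+3,u-2:u+3].reshape(-1,3).mean(0) for u,v in((261,193),(301,192),(340,192),(380,191))]
print(np.round(c,4))
# board top: height 8..20mm
m=(P[...,2]>.008)&(P[...,2]<.02);m[:165]=0;m[222:]=0;m[:,:232]=0;m[:,408:]=0
print(cv2.minAreaRect(P[m][:,:2].astype(np.float32)*1000))
m=P[150:220,170:235].reshape(-1,3);m=m[m[:,2]>.085];print('mug',m.mean(0),m.min(0),m.max(0))
im=cv2.imread('pics/top0.png')[160:300,150:490];cv2.imwrite('pics/c1.png',cv2.resize(im,None,fx=2.3,fy=2.3,interpolation=cv2.INTER_CUBIC))
E
```

```text
A h 0.0448 mean [0.4357 0.2643 0.0428] mid [0.4358 0.2644 0.0438] size [0.0234 0.025  0.006 ] 126
B h 0.066 mean [0.4621 0.1021 0.0638] mid [0.4621 0.1022 0.065 ] size [0.0419 0.0419 0.006 ] 363
C h 0.0771 mean [ 0.4613 -0.0797  0.0747] mid [ 0.4613 -0.0803  0.0756] size [0.0522 0.0516 0.0051] 514
D h 0.0544 mean [ 0.4547 -0.292   0.0524] mid [ 0.4547 -0.2922  0.053 ] size [0.0338 0.0341 0.0051] 243
[[ 0.5987  0.1125  0.0131]
 [ 0.6068  0.0318  0.014 ]
 [ 0.6133 -0.0471  0.0133]
 [ 0.622  -0.128   0.0128]]
((609.8677368164062, -7.022216796875), (91.24029541015625, 339.544677734375), 5.463916301727295)
mug [0.57688186 0.20671192 0.12463933] [ 0.31884826 -0.01242016  0.08501353] [0.6289211  0.25638865 0.87327452]
```

View pics/c1.png

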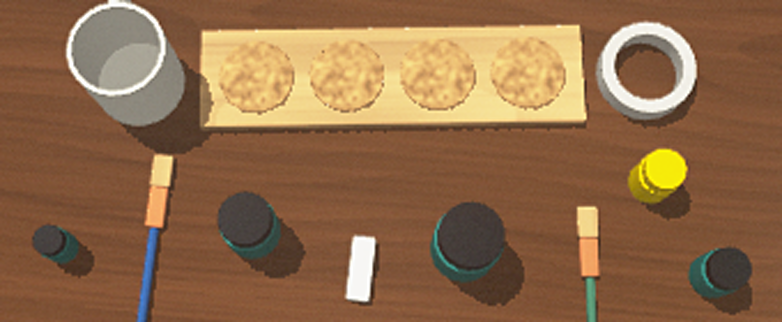

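A is 44 mm tall (smallest), D is 54, B is 65 and C is 76. All four are teal in the enlarged crop: A at (50,243), D at (722,273), B at (249,227) and C at (470,240). The mug is at the left, so the slots running from the mug side are (0.5985,0.1125), (0.606,0.033), (0.6137,-0.047) and (0.621,-0.1265). The row is turned 5.5°. I'll go above the smallest jar first.

```bash
python3 -m inch '[[0.74,-0.95,-0.2,-0.64,60],[0.74,-0.95,-0.2,-0.64,60],[0.74,-0.95,-0.2,-0.64,60],[0.74,-0.95,-0.2,-0.64,60],[0.74,-0.95,-0.2,-0.64,60]]' 15
python3 -m inch '[[0.74,-0.95,-0.4,-0.64,60],[0.74,-0.95,-0.4,-0.64,60],[0.74,-0.95,-0.4,-0.64,60],[0.74,-0.95,-0.4,-0.64,60],[0.74,-0.95,-0.4,-0.64,60]]'
python3 -m inch '[[0.74,-0.95,-0.4,-0.64,60],[0.74,-0.95,-0.4,-0.64,60],[0.74,-0.95,-0.4,-0.64,60],[0.74,-0.95,-0.4,-0.64,60],[0,0,0,0,60]]'
python3 -m inch '[[0,0,0,0,60],[0,0,0,0,60]]'
```

```text
clock: 0.6
tool_pos: [0.2704, 0.4793, 0.2323]
eef_rot: [0.308, 0.951, -0.0, -0.0]
contact_force: [0.6, -0.4, -0.1]
opening: 0.679
clock: 1.1
tool_pos: [0.3629, 0.3608, 0.1822]
eef_rot: [0.462, 0.887, -0.0, -0.0]
contact_force: [0.2, 0.5, -0.2]
opening: 0.68
clock: 1.6
tool_pos: [0.4386, 0.2618, 0.1415]
eef_rot: [0.579, 0.815, -0.002, 0.001]
contact_force: [-0.7, 0.2, -0.2]
opening: 0.686
clock: 1.8
tool_pos: [0.4357, 0.2681, 0.1428]
eef_rot: [0.574, 0.819, 0.0, -0.0]
contact_force: [-0.0, 0.7, 0.1]
opening: 0.683
```

```bash
python3 -m inch '[[0,-0.15,-1,0,60],[0,0,-1,0,60],[0,0,-1,0,60],[0,0,-1,0,60],[0,0,-0.7,0,60]]'
python3 -m inch '[[0,0,0,0,60],[0,0,0,0,0],[0,0,0,0,0],[0,0,0,0,0],[0,0,0,0,0]]' 15
python3 -m inch '[[0,0,0,0,0],[0,0,0,0,0]]'
```

```text
clock: 2.3
tool_pos: [0.4352, 0.2648, 0.0241]
eef_rot: [0.574, 0.819, 0.0, -0.001]
contact_force: [-0.0, 0.3, 1.1]
opening: 0.684
clock: 2.8
tool_pos: [0.4368, 0.2634, 0.0261]
eef_rot: [0.575, 0.818, 0.001, 0.0]
contact_force: [-0.1, -0.2, -0.9]
opening: 0.344
clock: 3.0
tool_pos: [0.4367, 0.2634, 0.0259]
eef_rot: [0.575, 0.818, 0.001, 0.0]
contact_force: [-0.8, -0.2, 7.2]
opening: 0.311
```

```bash
python3 - <<'E'
from h import *
snap('side','s1'); im=cv2.imread('pics/s1.png')[120:300,170:410];cv2.imwrite('pics/s1c.png',cv2.resize(im,None,fx=3,fy=3))
E
```

```text
(no output)
```

View pics/s1c.png

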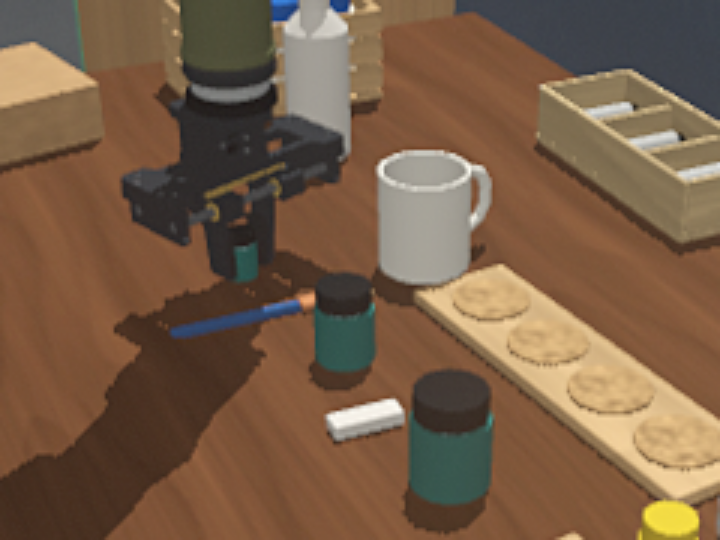

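Gripped: opening is about 27.4 mm, which matches the 28 mm jar, and the crop shows it between the fingers at (245,260). Lifting and carrying it to the disc at the mug end.

```bash
python3 -m inch '[[0,0,0.5,0,0],[0,0,1,0,0],[0,0,1,0,0],[0,0,1,0,0],[0,0,1,0,0]]'
python3 -m inch '[[0.4,-0.36,0.3,-0.3,0],[0.81,-0.76,0,-0.3,0],[0.81,-0.76,0,-0.3,0],[0.81,-0.76,0,-0.3,0],[0.81,-0.76,0,-0.3,0]]'
python3 -m inch '[[0.81,-0.76,0,-0.3,0],[0.81,-0.76,0,-0.3,0],[0.81,-0.76,0,-0.3,0],[0.4,-0.36,0,0,0],[0,0,0,0,0]]'
python3 -m inch '[[0,0,0,0,0],[0,0,0,0,0]]'
```

```text
clock: 3.55
tool_pos: [0.4361, 0.2627, 0.1394]
eef_rot: [0.575, 0.818, -0.0, 0.0]
contact_force: [1.3, -1.1, -0.8]
opening: 0.311
clock: 4.05
tool_pos: [0.5284, 0.1758, 0.1448]
eef_rot: [0.639, 0.769, -0.001, 0.0]
contact_force: [0.0, 0.2, -1.3]
opening: 0.313
clock: 4.55
tool_pos: [0.5993, 0.1092, 0.1448]
eef_rot: [0.675, 0.738, -0.0, 0.001]
contact_force: [-0.6, 0.1, -0.5]
opening: 0.312
clock: 4.75
tool_pos: [0.5968, 0.1138, 0.145]
eef_rot: [0.672, 0.74, -0.0, -0.001]
contact_force: [-0.1, 0.3, 0.2]
opening: 0.315
```

```bash
python3 -m inch '[[0.07,-0.05,-0.8,0,0],[0,0,-0.9,0,0],[0,0,-0.9,0,0],[0,0,-0.7,0,0],[0,0,-0.4,0,0]]'
python3 -m inch '[[0,0,-0.2,0,0],[0,0,-0.2,0,0],[0,0,0,0,0],[0,0,0,0,0]]'
python3 - <<'E'
from h import *
snap('side','s2'); im=cv2.imread('pics/s2.png')[120:300,250:490];cv2.imwrite('pics/s2c.png',cv2.resize(im,None,fx=3,fy=3))
print(r.get_state()['contact_force'])
E
```

```text
clock: 5.25
tool_pos: [0.5982, 0.1123, 0.0513]
eef_rot: [0.672, 0.74, -0.001, -0.001]
contact_force: [-0.6, -0.1, -0.6]
opening: 0.307
clock: 5.65
tool_pos: [0.6002, 0.1109, 0.0433]
eef_rot: [0.673, 0.739, 0.0, 0.0]
contact_force: [-0.4, -0.3, -0.1]
opening: 0.315
[-0.16100092  0.4170345  -0.94974562]
```

View pics/s2c.png

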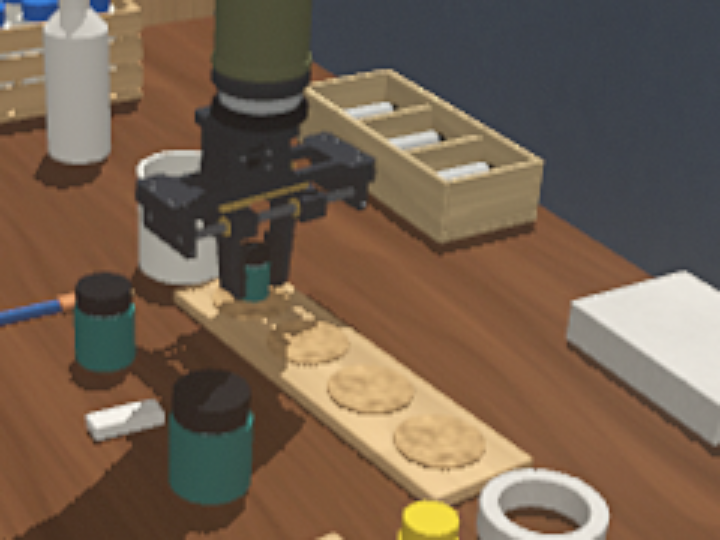

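The jar is above the first disc (256,280 in the crop), with the base about 2 mm up. Lowering to contact.

```bash
python3 -m inch '[[-0.05,0.05,-0.05,0,0],[0,0,-0.04,0,0],[0,0,0,0,0]]'
python3 -m inch '[[0,0,-0.03,0,0],[0,0,0,0,0],[0,0,0,0,0]]'
```

```text
clock: 6.0
tool_pos: [0.5986, 0.1124, 0.041]
eef_rot: [0.673, 0.739, 0.0, -0.0]
contact_force: [-0.5, -0.2, 3.6]
opening: 0.312
clock: 6.3
tool_pos: [0.5986, 0.1124, 0.0409]
eef_rot: [0.673, 0.739, 0.0, -0.0]
contact_force: [-2.8, 0.1, 9.9]
opening: 0.31
```

```bash
python3 -m inch '[[0,0,0,0,40],[0,0,0,0,55],[0,0,0,0,55],[0,0,0,0,55],[0,0,0.3,0,55]]'
python3 -m inch '[[0,0,0.8,0,55],[0,0,1,0,55],[0,0,1,0,55],[0,0,1,0,75],[-0.3,-0.02,0.4,0,75]]'
python3 -m inch '[[-0.8,-0.1,0,0,75],[-1,-0.1,0,0,75],[-1,-0.1,0,0,75],[-1,-0.1,0,0,75],[-0.8,0,0,0,75]]'
python3 -m inch '[[-0.56,0,0,0,75],[0,0,0,0,75],[0,0,0,0,75]]'
python3 - <<'E'
from h import *
s=snap('top','t2');P=cloud(s)
def jar(u,v):
    w=P[v-28:v+28,u-28:u+28].reshape(-1,3); w=w[np.linalg.norm(w[:,:2]-np.median(P[v-3:v+2,u-2:u+3].reshape(-1,3),0)[:2],axis=1)<.04]
    h=np.percentile(w[:,2],99); t=w[w[:,2]>h-.004];print(h,t.mean(0),len(t))
E
```

```text
clock: 6.8
tool_pos: [0.5979, 0.1119, 0.0465]
eef_rot: [0.673, 0.739, -0.001, -0.001]
contact_force: [-0.0, -0.2, -0.7]
opening: 0.621
clock: 7.3
tool_pos: [0.5931, 0.1118, 0.155]
eef_rot: [0.674, 0.739, 0.002, 0.002]
contact_force: [0.4, 0.7, -0.4]
opening: 0.778
clock: 7.8
tool_pos: [0.4735, 0.1009, 0.1521]
eef_rot: [0.673, 0.739, -0.001, -0.001]
contact_force: [-0.3, 0.1, -0.0]
opening: 0.854
clock: 8.1
tool_pos: [0.4624, 0.1016, 0.1523]
eef_rot: [0.673, 0.739, 0.0, 0.0]
contact_force: [-0.1, 0.6, -0.4]
opening: 0.849
```

View pics/t2.png

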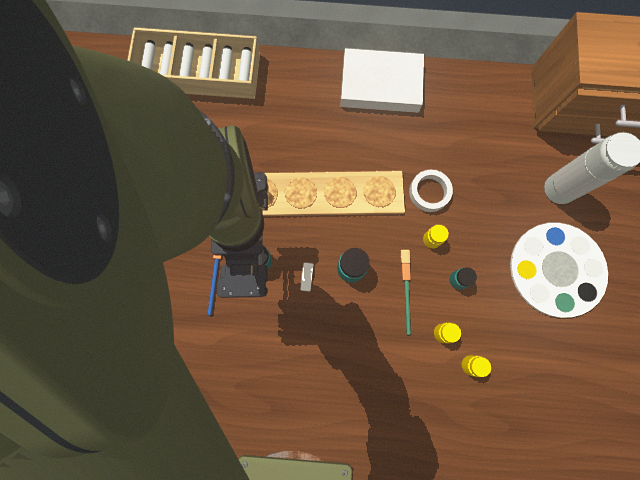

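The arm hides the first disc in the top view, so I'll check it from the side later. The gripper is at B (235,270). Descending on B.

```bash
python3 -m inch '[[0,0,-1,0,75],[0,0,-1,0,75],[0,0,-1,0,75],[0,0,-1,0,75],[0,0,-0.7,0,75]]'
python3 -m inch '[[0,0,0,0,75],[0,0,0,0,0],[0,0,0,0,0],[0,0,0,0,0],[0,0,0,0,0]]' 25
python3 -m inch '[[0,0,0,0,0],[0,0,0,0,0]]'
python3 - <<'E'
from h import *
snap('side','s3'); im=cv2.imread('pics/s3.png')[120:300,230:470];cv2.imwrite('pics/s3c.png',cv2.resize(im,None,fx=3,fy=3))
E
```

```text
clock: 8.65
tool_pos: [0.463, 0.1016, 0.033]
eef_rot: [0.673, 0.739, 0.0, 0.0]
contact_force: [0.1, 0.2, 0.2]
opening: 0.849
clock: 9.15
tool_pos: [0.4627, 0.1017, 0.0356]
eef_rot: [0.673, 0.739, 0.001, 0.0]
contact_force: [-0.3, 0.2, 2.7]
opening: 0.538
clock: 9.35
tool_pos: [0.4627, 0.1017, 0.0355]
eef_rot: [0.673, 0.739, 0.001, 0.0]
contact_force: [0.0, 0.9, 6.9]
opening: 0.536
```

View pics/s3c.png

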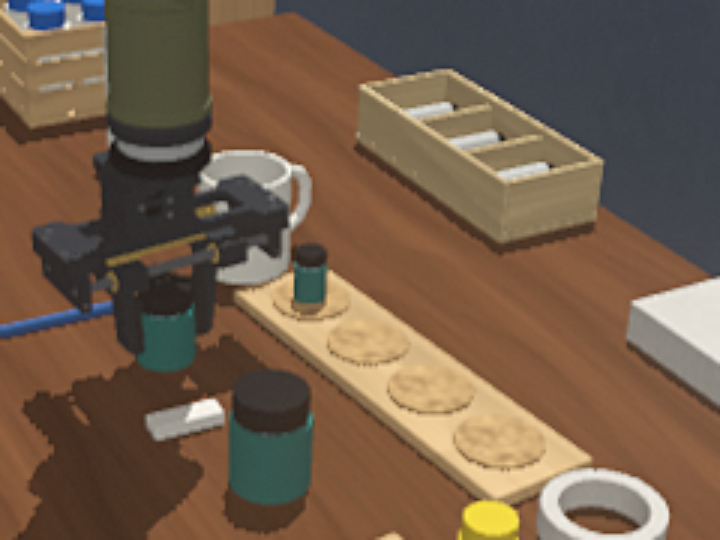

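The 44 jar stands on the first disc (310,300), and B is gripped at (165,335) with a 47 mm opening. Carrying B to the third disc.

```bash
python3 -m inch '[[0,0,0.4,0,0],[0,0,0.8,0,0],[0,0,1,0,0],[0,0,1,0,0],[0,0,0.8,0,0]]'
python3 -m inch '[[0.5,-0.5,0,0,0],[0.8,-0.8,0,0,0],[0.8,-0.8,0,0,0],[0.8,-0.8,0,0,0],[0.8,-0.8,0,0,0]]'
python3 -m inch '[[0.8,-0.8,0,0,0],[0.8,-0.8,0,0,0],[0.74,-0.64,0,0,0],[0,0,0,0,0],[0,0,0,0,0]]'
python3 -m inch '[[0,0,0,0,0]]'
```

```text
clock: 9.9
tool_pos: [0.4619, 0.1015, 0.1364]
eef_rot: [0.673, 0.739, 0.0, 0.0]
contact_force: [0.2, -0.3, -1.9]
opening: 0.54
clock: 10.4
tool_pos: [0.5547, 0.0081, 0.1352]
eef_rot: [0.673, 0.739, -0.0, -0.0]
contact_force: [0.1, -0.2, -2.3]
opening: 0.538
clock: 10.9
tool_pos: [0.6124, -0.0472, 0.1348]
eef_rot: [0.674, 0.739, -0.0, -0.0]
contact_force: [-0.3, 0.9, -1.6]
opening: 0.536
clock: 11.0
tool_pos: [0.6119, -0.0458, 0.1347]
eef_rot: [0.673, 0.74, -0.0, -0.001]
contact_force: [0.3, 0.2, -1.3]
opening: 0.539
```

```bash
python3 -m inch '[[0.05,-0.04,-0.6,0,0],[0,0,-0.8,0,0],[0,0,-0.8,0,0],[0,0,-0.6,0,0],[0,0,-0.3,0,0]]'
python3 -m inch '[[0,0,-0.15,0,0],[0,0,0,0,0],[0,0,0,0,0]]'
python3 -m inch '[[0,0,-0.05,0,0],[0,0,-0.04,0,0],[0,0,0,0,0]]'
```

```text
clock: 11.5
tool_pos: [0.613, -0.0473, 0.0551]
eef_rot: [0.673, 0.74, -0.001, -0.001]
contact_force: [0.7, 0.3, -2.0]
opening: 0.538
clock: 11.8
tool_pos: [0.6149, -0.048, 0.0541]
eef_rot: [0.673, 0.739, 0.0, 0.001]
contact_force: [-0.8, -0.4, -1.8]
opening: 0.54
clock: 12.1
tool_pos: [0.6145, -0.0479, 0.0514]
eef_rot: [0.673, 0.739, 0.0, 0.0]
contact_force: [-0.0, 0.5, -1.9]
opening: 0.539
```

```bash
python3 -m inch '[[0,0.03,-0.04,0,0],[0,0,0,0,0],[0,0,0,0,0]]'
python3 -m inch '[[0,0,-0.02,0,0],[0,0,0,0,0],[0,0,0,0,0]]'
```

```text
clock: 12.4
tool_pos: [0.6146, -0.0475, 0.0506]
eef_rot: [0.673, 0.739, 0.0, 0.0]
contact_force: [-0.8, -0.5, 3.1]
opening: 0.539
clock: 12.7
tool_pos: [0.6145, -0.0475, 0.0506]
eef_rot: [0.673, 0.739, 0.0, 0.0]
contact_force: [-2.3, -0.3, 8.3]
opening: 0.539
```

```bash
python3 -m inch '[[0,0,0,0,60],[0,0,0,0,75],[0,0,0,0,75],[0,0,0,0,75],[0,0,0.4,0,75]]'
python3 -m inch '[[0,0,1,0,75],[0,0,1,0,75],[0,0,1,0,85],[0,0,1,0,85],[-0.3,-0.09,0.2,0,85]]'
python3 -m inch '[[-0.8,-0.2,0,0,85],[-0.9,-0.2,0,0,85],[-0.9,-0.2,0,0,85],[-0.9,-0.2,0,0,85],[-0.9,-0.2,0,0,85]]'
python3 -m inch '[[-0.9,-0.2,0,0,85],[-0.53,0,0,0,85],[0,0,0,0,85],[0,0,0,0,85]]'
```

```text
clock: 13.2
tool_pos: [0.6134, -0.047, 0.0588]
eef_rot: [0.673, 0.739, -0.001, -0.001]
contact_force: [-0.8, 0.6, -0.1]
opening: 0.85
clock: 13.7
tool_pos: [0.6094, -0.0491, 0.1682]
eef_rot: [0.673, 0.739, 0.003, 0.003]
contact_force: [0.1, 0.5, -0.5]
opening: 0.962
clock: 14.2
tool_pos: [0.4949, -0.0747, 0.1644]
eef_rot: [0.673, 0.739, -0.0, -0.0]
contact_force: [0.5, -0.1, -0.4]
opening: 0.962
clock: 14.6
tool_pos: [0.4614, -0.0794, 0.1647]
eef_rot: [0.673, 0.739, 0.0, 0.0]
contact_force: [-0.2, 0.5, -0.4]
opening: 0.962
```

```bash
python3 -m inch '[[0,0,-1,0,85],[0,0,-1,0,85],[0,0,-1,0,85],[0,0,-1,0,85],[0,0,-0.7,0,85]]'
python3 -m inch '[[0,0,-0.27,0,85],[0,0,0,0,0],[0,0,0,0,0],[0,0,0,0,0],[0,0,0,0,0]]' 35
python3 -m inch '[[0,0,0,0,0],[0,0,0,0,0]]'
python3 - <<'E'
from h import *
snap('side','s4'); im=cv2.imread('pics/s4.png')[140:320,230:470];cv2.imwrite('pics/s4c.png',cv2.resize(im,None,fx=3,fy=3))
E
```

```text
clock: 15.1
tool_pos: [0.4623, -0.0791, 0.0455]
eef_rot: [0.673, 0.74, 0.0, 0.0]
contact_force: [-1.0, 0.3, -0.2]
opening: 0.965
clock: 15.6
tool_pos: [0.4617, -0.0795, 0.0413]
eef_rot: [0.673, 0.739, 0.001, 0.001]
contact_force: [-0.1, 0.2, 2.3]
opening: 0.651
clock: 15.8
tool_pos: [0.4617, -0.0795, 0.0413]
eef_rot: [0.673, 0.739, 0.001, 0.001]
contact_force: [0.1, -0.5, 7.3]
opening: 0.647
```

View pics/s4c.png

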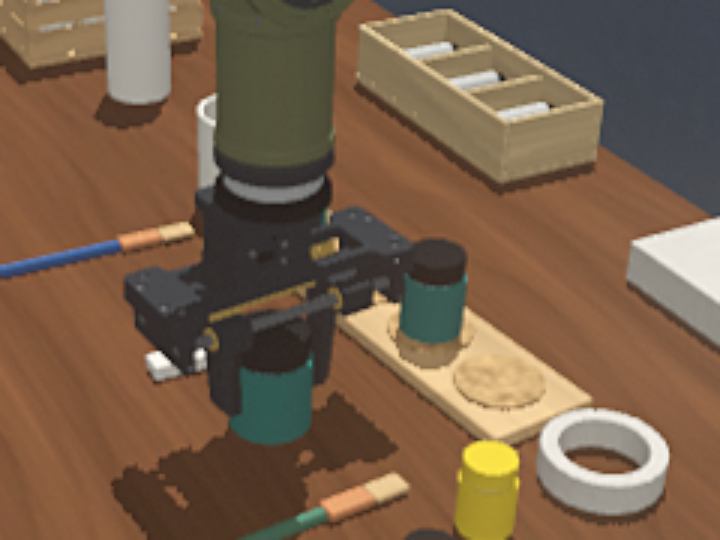

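The 65 jar stands on the third disc (430,340), and C is held at a 57 mm opening. Carrying C to the far disc.

```bash
python3 -m inch '[[0,0,0.4,0,0],[0,0,0.8,0,0],[0,0,1,0,0],[0,0,1,0,0],[0,0,0.9,0,0]]'
python3 -m inch '[[0.4,-0.3,0.3,0,0],[0.8,-0.3,0,0,0],[0.8,-0.3,0,0,0],[0.8,-0.3,0,0,0],[0.8,-0.3,0,0,0]]'
python3 -m inch '[[0.8,-0.3,0,0,0],[0.8,-0.08,0,0,0],[0.8,0,0,0,0],[0.38,0,0,0,0],[0,0,0,0,0]]'
python3 -m inch '[[0,0,0,0,0],[0,0,0,0,0]]'
```

```text
clock: 16.35
tool_pos: [0.4606, -0.0795, 0.1445]
eef_rot: [0.673, 0.739, -0.0, -0.0]
contact_force: [0.6, -1.2, -2.6]
opening: 0.648
clock: 16.85
tool_pos: [0.5511, -0.1172, 0.1509]
eef_rot: [0.673, 0.739, -0.0, -0.0]
contact_force: [0.6, -0.7, -2.1]
opening: 0.652
clock: 17.35
tool_pos: [0.6213, -0.1261, 0.1506]
eef_rot: [0.673, 0.739, 0.0, 0.0]
contact_force: [-1.5, 0.6, -2.9]
opening: 0.653
clock: 17.55
tool_pos: [0.6193, -0.1266, 0.1505]
eef_rot: [0.673, 0.739, -0.001, -0.001]
contact_force: [0.0, 0.3, -2.1]
opening: 0.652
```

```bash
python3 -m inch '[[0.05,0,-0.6,0,0],[0,0,-0.9,0,0],[0,0,-0.9,0,0],[0,0,-0.6,0,0],[0,0,-0.4,0,0]]'
python3 -m inch '[[0,0,-0.15,0,0],[0,0,0,0,0],[0,0,0,0,0]]'
python3 -m inch '[[0,0,-0.05,0,0],[0,0,-0.05,0,0],[0,0,0,0,0],[0,0,0,0,0]]'
```

```text
clock: 18.05
tool_pos: [0.6207, -0.1263, 0.0635]
eef_rot: [0.673, 0.739, -0.001, -0.001]
contact_force: [-0.0, 0.2, -2.4]
opening: 0.647
clock: 18.35
tool_pos: [0.6225, -0.1265, 0.0625]
eef_rot: [0.673, 0.739, 0.0, 0.001]
contact_force: [1.1, 0.2, -2.0]
opening: 0.654
clock: 18.75
tool_pos: [0.6219, -0.1265, 0.0594]
eef_rot: [0.673, 0.739, 0.0, 0.0]
contact_force: [-0.1, -0.3, -1.5]
opening: 0.653
```

```bash
python3 -m inch '[[0,0,-0.05,0,0],[0,0,-0.03,0,0],[0,0,0,0,0],[0,0,0,0,0]]'
python3 -m inch '[[0,0,-0.03,0,0],[0,0,0,0,0],[0,0,0,0,0]]'
```

```text
clock: 19.15
tool_pos: [0.6218, -0.1264, 0.0572]
eef_rot: [0.673, 0.739, -0.0, -0.0]
contact_force: [-0.3, 0.2, -3.5]
opening: 0.647
clock: 19.45
tool_pos: [0.6219, -0.1264, 0.0565]
eef_rot: [0.673, 0.739, 0.0, 0.0]
contact_force: [-0.2, -0.5, -2.8]
opening: 0.649
```

```bash
python3 -m inch '[[0,0,-0.03,0,0],[0,0,0,0,0],[0,0,0,0,0]]'
python3 -m inch '[[0,0,-0.02,0,0],[0,0,0,0,0],[0,0,0,0,0]]'
```

```text
clock: 19.75
tool_pos: [0.6219, -0.1264, 0.0564]
eef_rot: [0.673, 0.739, 0.0, 0.0]
contact_force: [-1.9, 0.5, 6.0]
opening: 0.654
clock: 20.05
tool_pos: [0.6219, -0.1264, 0.0564]
eef_rot: [0.673, 0.739, 0.0, 0.0]
contact_force: [-3.4, 0.7, 9.1]
opening: 0.651
```

```bash
python3 -m inch '[[0,0,0,0,65],[0,0,0,0,80],[0,0,0,0,85],[0,0,0,0,85],[0,0,0.4,0,85]]'
python3 -m inch '[[0,0,1,0,85],[0,0,1,0,85],[0,0,1,0,85],[0,0,1,0,65],[-0.3,-0.3,0.2,0,65]]'
python3 -m inch '[[-0.8,-0.8,0,0,65],[-0.8,-0.8,0,0,65],[-0.8,-0.8,0,0,65],[-0.8,-0.8,0,0,65],[-0.8,-0.8,0,0,65]]'
python3 -m inch '[[-0.8,-0.8,0,0,65],[-0.8,-0.8,0,0,65],[-0.79,-0.72,0,0,65],[0,0,0,0,65],[0,0,0,0,65]]'
python3 - <<'E'
from h import *
s=r.get_state();print(s['tool_pos'],s['q'])
snap('top','t5')
E
```

```text
clock: 20.55
tool_pos: [0.6209, -0.1262, 0.0642]
eef_rot: [0.673, 0.739, -0.001, -0.001]
contact_force: [0.1, 0.1, -0.3]
opening: 0.963
clock: 21.05
tool_pos: [0.6172, -0.1328, 0.1738]
eef_rot: [0.673, 0.74, 0.003, 0.003]
contact_force: [0.4, 0.5, 0.1]
opening: 0.808
clock: 21.55
tool_pos: [0.5124, -0.2351, 0.1698]
eef_rot: [0.674, 0.739, -0.0, -0.0]
contact_force: [-0.4, 0.6, -0.3]
opening: 0.735
clock: 22.05
tool_pos: [0.4539, -0.2922, 0.17]
eef_rot: [0.674, 0.739, 0.0, -0.0]
contact_force: [-0.2, 0.9, 0.1]
opening: 0.737
[ 0.45392707 -0.29220383  0.17000389] [ 0.55849966  0.70619425 -0.11870126  1.90779423  0.15043503  0.53661997
  0.43020033]
```

View pics/t5.png

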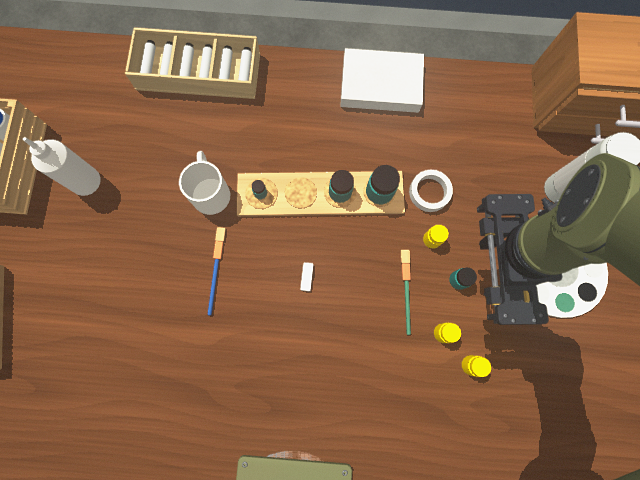

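Three jars stand on discs 1, 3 and 4: tops at (259,187), (341,181) and (383,180). Disc 2 (301,192) is free. The gripper is over D (463,279), with the yellow jars clear of it. Descending.

```bash
python3 -m inch '[[0,0,-1,0,65],[0,0,-1,0,65],[0,0,-1,0,65],[0,0,-1,0,65],[0,0,-1,0,65]]'
python3 -m inch '[[0,0,-0.64,0,65],[0,0,0,0,65],[0,0,0,0,0],[0,0,0,0,0],[0,0,0,0,0]]' 20
python3 -m inch '[[0,0,0,0,0],[0,0,0,0,0],[0,0,0,0,0]]'
python3 - <<'E'
from h import *
s=np.load('pics/t5.npz');P=cloud(s)
c=np.array([.6099,-.007]);a=np.radians(5.46);ex=np.array([np.cos(a),np.sin(a)]);ey=np.array([-np.sin(a),np.cos(a)])
for u,v in((259,187),(341,181),(383,180)):
    q=np.median(P[v-2:v+3,u-2:u+3].reshape(-1,3),0)
    w=P[v-28:v+28,u-28:u+28].reshape(-1,3);t=w[(abs(w[:,2]-q[2])<.004)&(np.linalg.norm(w[:,:2]-q[:2],axis=1)<.035)]
    m=t.mean(0);d=m[:2]-c;print(m.round(4),'board xy mm',(1e3*d@ex).round(1),(1e3*d@ey).round(1))
E
```

```text
clock: 22.6
tool_pos: [0.4561, -0.2904, 0.0441]
eef_rot: [0.672, 0.74, 0.001, 0.0]
contact_force: [0.0, -0.4, -0.4]
opening: 0.734
clock: 23.1
tool_pos: [0.4554, -0.2921, 0.0302]
eef_rot: [0.673, 0.739, 0.0, 0.001]
contact_force: [-0.3, -0.1, 0.9]
opening: 0.488
clock: 23.4
tool_pos: [0.4552, -0.2921, 0.0301]
eef_rot: [0.673, 0.739, 0.0, 0.001]
contact_force: [0.6, 0.4, 6.3]
opening: 0.424
[0.5983 0.1138 0.0576] board xy mm -0.1 121.4
[ 0.6138 -0.0466  0.0783] board xy mm 0.1 -39.8
[ 0.6212 -0.1269  0.0893] board xy mm -0.1 -120.4
```

Placed jars are within about 1.5 mm of their disc centres. D is gripped at a 37.4 mm opening. Carrying it, high over the others, to disc 2.

```bash
python3 -m inch '[[0,0,0.4,0,0],[0,0,0.9,0,0],[0,0,1,0,0],[0,0,1,0,0],[0,0,1,0,0]]'
python3 -m inch '[[0,0.5,0.9,0,0],[0.2,0.8,0.3,0,0],[0.4,0.9,0,0,0],[0.4,0.9,0,0,0],[0.4,0.9,0,0,0]]'
python3 -m inch '[[0.4,0.9,0,0,0],[0.4,0.9,0,0,0],[0.4,0.9,0,0,0],[0.4,0.9,0,0,0],[0.4,0.9,0,0,0]]'
python3 -m inch '[[0.5,0.9,0,0,0],[0.5,0.9,0,0,0],[0.5,0.9,0,0,0],[0.5,0.9,0,0,0],[0.44,0.9,0,0,0]]'
python3 -m inch '[[0.2,0,0,0,0],[0,0,0,0,0],[0,0,0,0,0],[0,0,0,0,0]]'
```

```text
clock: 23.9
tool_pos: [0.4542, -0.2919, 0.1382]
eef_rot: [0.673, 0.739, -0.0, -0.0]
contact_force: [-0.2, -0.2, -1.2]
opening: 0.429
clock: 24.4
tool_pos: [0.4896, -0.1911, 0.1674]
eef_rot: [0.674, 0.739, 0.0, 0.0]
contact_force: [0.4, 0.2, -0.4]
opening: 0.425
clock: 24.9
tool_pos: [0.5396, -0.0786, 0.1672]
eef_rot: [0.673, 0.739, -0.0, -0.0]
contact_force: [0.4, -0.8, -0.7]
opening: 0.423
clock: 25.4
tool_pos: [0.6008, 0.0339, 0.1672]
eef_rot: [0.673, 0.739, -0.0, -0.0]
contact_force: [-0.3, 1.2, -1.2]
opening: 0.425
clock: 25.8
tool_pos: [0.6049, 0.0311, 0.1668]
eef_rot: [0.674, 0.739, -0.001, 0.0]
contact_force: [0.0, -0.1, -1.2]
opening: 0.423
```

```bash
python3 -m inch '[[0.03,0.06,-0.8,0,0],[0,0,-1,0,0],[0,0,-1,0,0],[0,0,-0.9,0,0],[0,0,-0.6,0,0]]'
python3 -m inch '[[0,0,-0.3,0,0],[0,0,-0.1,0,0],[0,0,0,0,0],[0,0,0,0,0]]'
python3 -m inch '[[0,0,-0.05,0,0],[0,0,-0.03,0,0],[0,0,0,0,0],[0,0,0,0,0]]'
```

```text
clock: 26.3
tool_pos: [0.6053, 0.0333, 0.0578]
eef_rot: [0.674, 0.739, -0.001, -0.001]
contact_force: [0.6, 0.8, -0.9]
opening: 0.427
clock: 26.7
tool_pos: [0.6071, 0.0346, 0.0502]
eef_rot: [0.673, 0.739, 0.001, 0.001]
contact_force: [0.3, -0.3, -1.9]
opening: 0.424
clock: 27.1
tool_pos: [0.6064, 0.0346, 0.0474]
eef_rot: [0.673, 0.739, 0.0, 0.0]
contact_force: [0.4, -0.4, -0.7]
opening: 0.425
```

```bash
python3 -m inch '[[0,-0.06,-0.05,0,0],[0,0,-0.04,0,0],[0,0,0,0,0],[0,0,0,0,0]]'
python3 -m inch '[[0,0,-0.03,0,0],[0,0,0,0,0],[0,0,0,0,0]]'
```

```text
clock: 27.5
tool_pos: [0.6064, 0.0327, 0.0452]
eef_rot: [0.673, 0.739, -0.0, 0.0]
contact_force: [-1.2, -1.6, 1.9]
opening: 0.424
clock: 27.8
tool_pos: [0.6064, 0.0327, 0.0451]
eef_rot: [0.673, 0.739, -0.0, 0.0]
contact_force: [-2.1, -1.6, 8.6]
opening: 0.42
```

Release, rise, and retreat to the right to free the view.

```bash
python3 -m inch '[[0,0,0,0,50],[0,0,0,0,65],[0,0,0,0,65],[0,0,0,0,65],[0,0,0.4,0,65]]'
python3 -m inch '[[0,0,1,0,65],[0,0,1,0,65],[0,0,1,0,65],[0,0,1,0,65],[0,0,1,0,65]]'
python3 -m inch '[[-0.4,-0.9,0,0,65],[-0.4,-0.9,0,0,65],[-0.4,-0.9,0,0,65],[-0.4,-0.9,0,0,65],[-0.4,-0.9,0,0,65]]'
python3 -m inch '[[-0.4,-0.9,0,0,65],[-0.4,-0.9,0,0,65],[-0.4,-0.9,0,0,65],[-0.4,-0.9,0,0,65],[-0.4,-0.9,0,0,65]]'
python3 -m inch '[[-0.4,-0.9,0,0,65],[-0.4,-0.9,0,0,65],[-0.4,-0.9,0,0,65],[0,0,0,0,65],[0,0,0,0,65]]'
python3 - <<'E'
from h import *
s=snap('top','t6');P=cloud(s);snap('side','s6')
c=np.array([.6099,-.007]);a=np.radians(5.46);ex=np.array([np.cos(a),np.sin(a)]);ey=np.array([-np.sin(a),np.cos(a)])
for u,v in((259,187),(300,184),(341,181),(383,180)):
    q=np.median(P[v-2:v+3,u-2:u+3].reshape(-1,3),0)
    w=P[v-28:v+28,u-28:u+28].reshape(-1,3);t=w[(abs(w[:,2]-q[2])<.004)&(np.linalg.norm(w[:,:2]-q[:2],axis=1)<.035)]
    m=t.mean(0);d=m[:2]-c;print(m.round(4),'board xy mm',(1e3*d@ex).round(1),(1e3*d@ey).round(1))
cv2.imwrite('pics/t6c.png',np.hstack([cv2.resize(cv2.imread('pics/t6.png')[140:230,170:460],(580,180)),]))
x=cv2.imread('pics/s6.png')[120:320,250:470];cv2.imwrite('pics/f6.png',np.vstack([cv2.resize(cv2.imread('pics/t6.png')[140:230,170:460],(580,180)),cv2.resize(x,(440,400))[:, :].copy() if 0 else cv2.copyMakeBorder(cv2.resize(x,(440,400)),0,0,0,140,cv2.BORDER_CONSTANT)]))
E
```

```text
clock: 28.3
tool_pos: [0.6054, 0.0331, 0.0533]
eef_rot: [0.673, 0.739, -0.001, -0.001]
contact_force: [-0.5, 0.2, -0.2]
opening: 0.739
clock: 28.8
tool_pos: [0.6063, 0.0331, 0.181]
eef_rot: [0.673, 0.739, 0.0, 0.0]
contact_force: [0.1, 0.5, -0.0]
opening: 0.741
clock: 29.3
tool_pos: [0.556, -0.0803, 0.18]
eef_rot: [0.673, 0.739, 0.0, 0.0]
contact_force: [-0.1, -0.1, -0.8]
opening: 0.733
clock: 29.8
tool_pos: [0.506, -0.1929, 0.18]
eef_rot: [0.673, 0.739, 0.0, 0.0]
contact_force: [0.2, 0.6, -0.5]
opening: 0.738
clock: 30.3
tool_pos: [0.4765, -0.2594, 0.1797]
eef_rot: [0.674, 0.739, 0.0, 0.0]
contact_force: [-0.7, 0.7, -0.4]
opening: 0.734
[0.5982 0.1138 0.0574] board xy mm -0.2 121.3
[0.6059 0.0315 0.0673] board xy mm -0.3 38.7
[ 0.6139 -0.0467  0.0782] board xy mm 0.3 -39.9
[ 0.6213 -0.1267  0.0893] board xy mm -0.0 -120.3
```

View pics/f6.png

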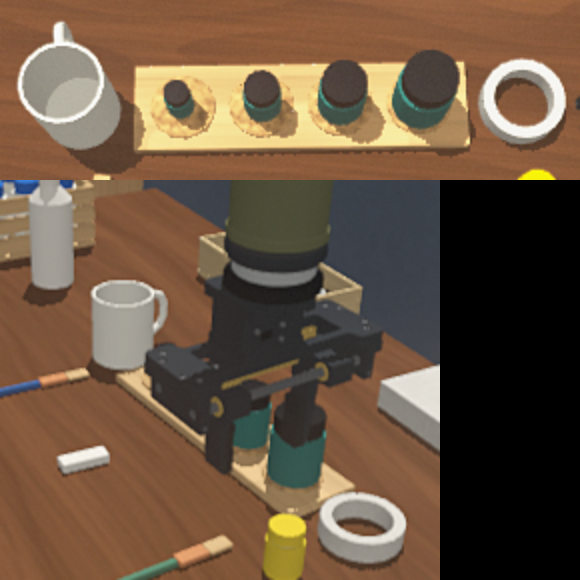

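All four jars stand upright in order (top-view tops at (177,95), (262,93), (343,88) and (428,80)), the mug hasn't moved, and the gripper touches nothing. Handing in.

```bash
python3 -c "
from plant import r
print(r.finish_job())"
```

```text
the job is handed in; nothing more can be done
None
```

All four paint jars are on the cork discs in size order: 44, 54, 65 and 76 mm, with the smallest nearest the mug. I handed the job in at about 30 s of the 112 s allowed.

- **Position:** the last top-camera measurement put every jar within about 1.5 mm of its disc's centre along and across the row. The limit is 12 mm.
- **Height:** the cap tops read 1 to 2 mm lower than expected. This is within the camera calibration, and each jar was lowered until the wrist felt contact before I let go.
- **Other checks:** the final pictures show all jars upright, the mug where it started and the raised gripper touching nothing. I judged the mug by eye and did not measure it again. In the final side view the gripper hides the two smallest jars, so for those I relied on the top view.

No check failed or disagreed with another. Handing in gave no verdict, so I can't confirm how it was judged.

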